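Leak-test the tallest push tap

ROBOT

A 6-joint arm with a two-finger parallel gripper is mounted at the origin on the work surface. World frame = base frame: x ahead of the robot, y to its left, z up, the work surface at z = 0. Lengths are in m, angles in rad, forces in N, time in s.
With the tool pointing down it reaches from about 0.425 to 0.95 m from the base axis. Payload 3.5 kg.
Tool frame: the origin (TCP) lies midway between the tips of the shut fingers; the grasp point (between the pads) lies 19 mm behind it; z points along the fingers, y is the line along which they close (so a half turn about z gives the same grasp; the last joint's range is limited). The gripper opens to 85 mm and grips with 20 to 120 N. Pads are 22 mm wide; open, the fingers measure 114 mm over their backs; the gripper's body (76 mm by 85 mm) begins 54 mm behind the grasp point. The pads swing forward as they close: fully open they stand 13 mm farther back than shut.
Start: joints at [-0.15, 0.286, 1.577, -0, 1.279, -0.15], TCP at [0.675, 0, 0.231] pointing down, gripper open.
Joint ranges: [-2.77, 2.77], [-0.9, 2.22], [0.21, 2.48], [-1.53, 4.67], [0.24, 2.81], [-2.84, 2.84]. Speed limits (rad/s): [2.79, 2.79, 3.14, 3.14, 3.14, 3.14].

INTERFACE

Orientations are given as a unit quaternion [x, y, z, w].
In Python, from plant import get_state, read_camera, ctrl gives the robot as it stands.
- The arm moves only by the shell command python3 -m crank 'ROWS' [FORCE]. ROWS is JSON, a list of rows, each a list of 3 entries, a list of its own where there are three numbers: the shift along the tool's x, y, z in mm, then the turn about the tool's z in degrees, then the closure in counts, from 0 (fully open) to 255 (shut). In form: [[[tx, ty, tz], yaw, claw], ...]. A call has 1 to 10 rows; each row is the pose to reach, as a shift and turn from the pose commanded when the call began, along the tool's axes at that moment; what a row does not reach only later rows make up. A row lasts 1/10 s, in which the tool goes at most 50 mm and 8.59 degrees, less where a joint would pass 70% of its speed; a pose out of reach is approached as far as the arm can. A call with a gripper value outside its range is refused whole. The fingers move at their own pace and stop on an object; FORCE is the grip in N (left out, the last holds). Time passes only in rows, so rows that repeat a pose let the fingers close. It gives the time, the measured TCP pose, the force, the opening and the grip force at its end, in the units of the state.
- get_state(): the state, without advancing time (a new reading comes with each control period).
- read_camera(name): name is "scene" or "side" or "wrist"; returns a dict with "frame" (384x512x3 uint8, blue, green, red), "range_z" (384x512 float32, m along the optical axis (not along the pixel's ray), 0 where there is no reading), "vfov" (degrees; the focal length in pixels is half the picture's height over the tangent of half this angle, whatever the lens; pixels are square), "cx", "cy" (the principal point, pixels), "origin" and "orientation" of the camera in the world. Camera axes: x right, y down, z forward; pixel columns grow to the right and rows downward; lengths in m; the calibration is good to about 2 mm. A picture is of the moment at which its call begins.
- ctrl.sign_off(): hands the job in; it is judged then, once.
The state is a dict: "time": time; "qpos": joint angles; "dq": joint speeds; "joint_efforts": joint torques, N m; "eef_pos": TCP position; "tcp_rot": TCP orientation; "contact_force": force on the tool from outside, world axes, zero at the start; "wrist_torque": the same for the moment, N m; "opening": opening from 0.0 (shut) to 1.0 (fully open); "finger_force": force on a finger pad.
Only numpy, scipy, OpenCV 4.12 (cv2) and the standard library are available. Lean on these libraries where they do the work, as an engineer would, in place of code of your own. Each camera call takes 0.05 s, during which the arm holds its last target. There are 200 camera calls.

TASK

Leak-test the tallest of the three chrome push taps: with the closed fingers, first press down the raised end (the one away from the robot) of the black rocker switch on the control box until it is fully over, then push the wide mushroom valve on the same box fully in, then press the tallest tap's push head fully down and keep it held down; the program finishes while still holding it. Only touch and press: leave every tap standing in its socket, do not press the other two taps or the slim plunger, and do not disturb the loose things around.

Things in the scene. Friction and masses are not known exactly. Their poses are not given: they have to be found in the camera images.
- control_box: grey control box fixed to the bench, 170 x 240 mm, top plate 58 mm above the bench; origin at bench height under its middle, x across its depth (away from the robot at yaw 0), y along its width to the left. It carries, left to right, the rocker, the wide valve and the slim plunger; a dial gauge 66 mm wide rises to about 92 mm above the bench at its back right
- rocker (a joint): black rocker switch, a 64 x 34 mm paddle along the box's x, turning about the box's y axis through its middle, 69 mm above the bench. Value in rad: 0 off (far end raised 0.22 rad above level), 0.44 on (far end down, near end raised). Starts at 0 to 0.05. Needs about 5 N at its raised end and stays where it is left
- rocker_end (a point): point on the paddle's upper face near its far end, 24 mm from the pivot, on its centre line; as it starts it is about 82 mm above the bench; it goes down about 11 mm as the switch goes on. Its own axes turn with the paddle
- valve (a joint): the wide push valve: black mushroom button with a flat round head 42 mm across, 10 mm thick. Value in m: 0 out, 0.012 fully in (downward). Starts at 0 to 0.002. Needs about 5 N and stays where it is pushed
- valve_top (a point): centre of the wide valve head's top face (90 mm above the bench when out)
- plunger_top (a point): centre of the top of the slim plunger, a black button 16 mm across beside the wide valve, 70 mm to its right, 90 mm above the bench; not part of the job, moves under about 5 N
- test_block: aluminium test block fixed to the bench, 100 x 320 x 35 mm, with three sockets in a row along its y axis at -100, 0 and +100 mm; origin at bench height under its middle
- tall_head (a joint): push head of the tallest tap: flat steel disc 38 mm across on top of the tap. Value in m: 0 up, 0.010 fully down. Spring return: about 4 N to start moving, 8 N fully down; it rises again when let go
- tall_head_top (a point): centre of the tallest tap's push head's top face, 163 mm above the bench when up
- tall_tap: the tallest of three chrome push taps: round body 42 mm wide, 128 mm from its flange to the top of its push head, with a spout reaching 90 mm to its -x side just below the top. Stands loose with a 24 mm shank in a socket of the test block; any of the three may be in any socket. Origin at the flange's underside, 35 mm above the bench, z up
- mid_tap: the middle-sized of three chrome push taps: round body 42 mm wide, 101 mm from its flange to the top of its push head, with a spout reaching 90 mm to its -x side just below the top. Stands loose with a 24 mm shank in a socket of the test block; any of the three may be in any socket. Origin at the flange's underside, 35 mm above the bench, z up
- short_tap: the shortest of three chrome push taps: round body 42 mm wide, 78 mm from its flange to the top of its push head, with a spout reaching 90 mm to its -x side just below the top. Stands loose with a 24 mm shank in a socket of the test block; any of the three may be in any socket. Origin at the flange's underside, 35 mm above the bench, z up
- mid_head_top (a point): centre of the top of the middle-sized tap's push head, same mechanism (10 mm travel, about 4 N to start moving); not to be pressed
- short_head_top (a point): centre of the top of the shortest tap's push head, same mechanism (10 mm travel, about 4 N to start moving); not to be pressed
- fitting: brass pipe fitting, 22 mm wide, 26 mm tall, standing loose on the control box behind the controls; origin at its underside
- aerator: chrome ring 24 mm wide, 16 mm tall, standing loose on the test block between two sockets; origin at its underside
- wrench: steel wrench 160 mm long lying on the bench on the robot's side; origin under its middle
- driver: screwdriver 150 mm long lying on the bench on the robot's side; origin under its middle
- bowl: plastic bowl 120 mm wide, 60 mm tall, far side of the bench; origin under its middle
- filter0: white filter cartridge 48 mm wide, 111 mm tall, far side of the bench; origin under it
- filter1: second white filter cartridge, same size; origin under it
Things that resemble listed ones, but are neither listed nor needed, are in the scene too. What is shaped like the tall_tap but blue or purple is not meant.

How it is judged:
On the way, in this order (a step that is already met when the one before it is completed fails the run):
1. the rocker is fully over (on) (value of joint rocker above 0.36 rad), for 0.1 s.
2. the wide valve is pushed in (value of joint valve above 0.009 m), for 0.1 s.
3. the tallest tap's head is pressed down (value of joint tall_head above 0.0075 m), for 0.2 s.
At the end, for the whole second after the job is handed in: Rocker on (over 0.36 rad), valve in (over 9 of 12 mm), the tallest tap seated upright in its socket (within 5 mm and 0.1 rad), and its head held at least 7.5 of 10 mm down by the fingers (over 2 N) (value of joint rocker above 0.36 rad and value of joint valve above 0.009 m and value of joint tall_head above 0.0075 m and contact force between the fingers and tall_tap above 2 N and z of tall_tap in the frame of test_block below 0.04 m and angle between tall_tap's own z axis and vertical below 0.1 rad); the arm keeps its last pose, push and grip.
It fails at once if the valve is pushed in before the rocker is on (value of joint valve above 0.006 m and not (value of joint rocker above 0.36 rad)).
It fails at once if the tallest tap is pressed before the rocker is on and the valve is in (value of joint tall_head above 0.004 m and (not (value of joint rocker above 0.36 rad) or not (value of joint valve above 0.009 m))).
It fails at once if the slim plunger or one of the other two taps is pressed (distance of plunger_top from where it was at the start of the episode above 0.005 m or distance of any of mid_head_top, short_head_top from where it was at the start of the episode above 0.006 m).
It fails at once if a tap is lifted or pulled from its socket (8 mm) or tipped (z of any of tall_tap, mid_tap, short_tap in the frame of test_block above 0.043 m or angle between any of tall_tap, mid_tap, short_tap's own z axis and vertical above 0.15 rad).
It fails at once if a loose bystander is displaced by more than 25 mm (distance of any of fitting, aerator, wrench, driver, bowl, filter0, filter1 from where it was at the start of the episode above 0.025 m).
It also fails if it takes over 42 s, if anything falls off the work surface, if the arm or the gripper's body presses on something with over 40 N, if the wrist force passes 120 N, or if a joint passes its speed limit or range.

## Working session

There is one attempt and no reset: what is moved stays moved. The work goes in short steps, Python scripts to look and compute and a shell command to move; the robot and the scene stay as the last step left them, time stands still between calls to the robot, and variables do not carry over. Pictures are saved under pics/ and viewed, at most 10 in all, crops included, and the job is handed in when it is done.

```bash
mkdir -p pics
cat > h.py <<'E'
import numpy as np, cv2
from scipy.spatial.transform import Rotation as R
from plant import get_state, read_camera, ctrl
def pts(c):
    z=c["range_z"]; h,w=z.shape; f=h/2/np.tan(np.radians(c["vfov"])/2)
    u,v=np.meshgrid(np.arange(w),np.arange(h))
    P=np.stack([(u-c["cx"])/f*z,(v-c["cy"])/f*z,z],-1)
    P=P@R.from_quat(c["orientation"]).as_matrix().T+np.array(c["origin"])
    P[z==0]=np.nan
    return P
E
python3 - <<'E'
from h import *
import pickle
s=get_state();print(s["time"],s["eef_pos"],s["tcp_rot"])
D={}
for n in("scene","side","wrist"):
    c=read_camera(n);D[n]=c;print(n,c["origin"],c["orientation"],c["vfov"],c["cx"],c["cy"])
pickle.dump(D,open("d.pkl","wb"))
cv2.imwrite("pics/a.png",cv2.resize(D["scene"]["frame"],(800,600)))
cv2.imwrite("pics/b.png",cv2.resize(D["side"]["frame"],(800,600)))
E
```

```text
0.0 [6.74348750e-01 1.22764364e-04 2.29949477e-01] [ 7.07117001e-01  7.07095594e-01 -6.86974917e-04 -9.46903072e-04]
scene [ 0.98614202 -0.9154467   0.76546637] [ 0.85039978  0.22805087 -0.11613942 -0.4597006 ] 44.937843203298755 259.90098611507756 188.91507342149367
side [ 0.06547475 -0.73729724  0.72142819] [ 0.85269947 -0.2715652   0.12600805 -0.42810971] 53.774863528238484 256.83708478877656 185.6912968628028
wrist [0.67575428 0.06799548 0.37285055] [ 9.90740433e-01  3.45028563e-04 -1.27624720e-03  1.35763200e-01] 69.92894411803648 251.99124871185083 193.8057580225705
```

View pics/a.png

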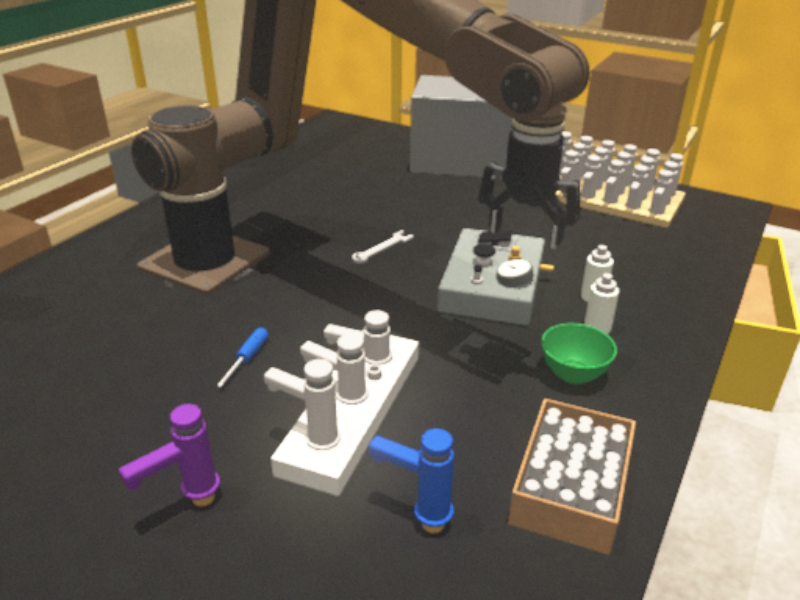

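View pics/b.png

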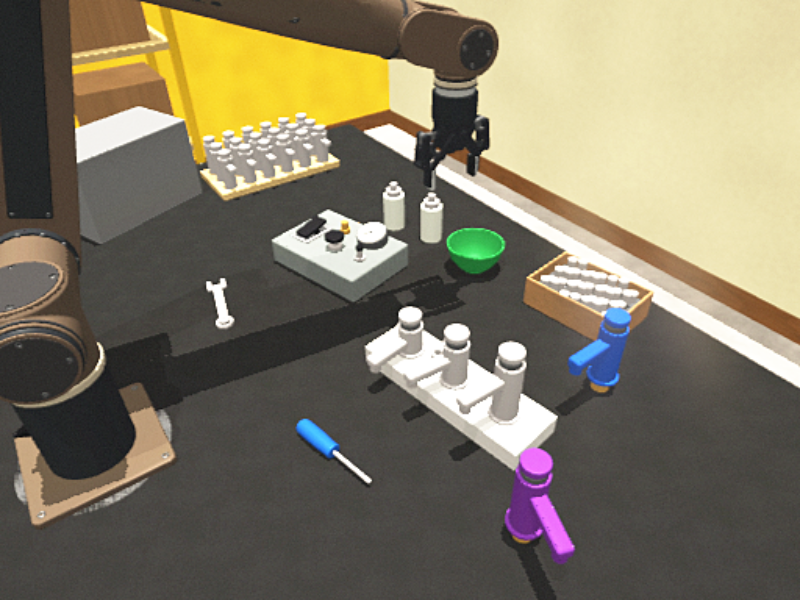

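The scene view (800x600) shows the control box at (495,272). The three chrome taps are at (320,370), (350,350) and (377,320). The tallest, nearest the camera at (320,370), fits the description. The purple tap (195,440) and blue tap (435,470) are decoys. In the side view the same tap's head is at (511,352), and the rocker is at (311,228), the valve at (334,238) and the plunger at (360,254).

Run:
```python
from h import *
import pickle
D=pickle.load(open("d.pkl","rb"))
# enlarged crops: control box (side) and taps (side)
S=D["side"]["frame"]
a=cv2.resize(S[125:195,165:270],(400,300),interpolation=cv2.INTER_CUBIC); b=cv2.resize(S[190:300,225:365],(400,300),interpolation=cv2.INTER_CUBIC)
F=D["scene"]["frame"];c=cv2.resize(F[140:210,275:365],(400,300),interpolation=cv2.INTER_CUBIC)
d=cv2.resize(D["wrist"]["frame"],(400,300))
cv2.imwrite("pics/c.png",np.vstack([np.hstack([a,b]),np.hstack([c,d])]))
for n in("scene","side"):
    P=pts(D[n]); Z=P[...,2]; f=D[n]["frame"].astype(int)
    hsv=cv2.cvtColor(D[n]["frame"],cv2.COLOR_BGR2HSV)
    print(n,"bench med",np.nanmedian(Z[(Z>-.02)&(Z<.02)]))
    for name,lo,hi in(("163",.155,.172),("136",.130,.142),("113",.108,.119)):
        m=((Z>lo)&(Z<hi)&(hsv[...,1]<60)&(P[...,1]<.1)&(P[...,0]>.3)).astype(np.uint8)
        k,l,st,ce=cv2.connectedComponentsWithStats(m)
        for i in range(1,k):
            if st[i,4]>25:
                q=P[l==i];print(name,st[i,4],ce[i].round(),np.median(q,0).round(4),(np.ptp(q[:,:2],axis=0)).round(3))
    # box top plate and block top
    for name,lo,hi,yl,yh in(("box",.052,.064,-.2,.3),("block",.03,.04,-.6,0)):
        m=(Z>lo)&(Z<hi)&(P[...,0]>.35)&(P[...,0]<1)&(P[...,1]>yl)&(P[...,1]<yh)&(hsv[...,1]<70)
        k,l,st,ce=cv2.connectedComponentsWithStats(m.astype(np.uint8));i=1+st[1:,4].argmax();q=P[l==i]
        h=cv2.convexHull(q[:,:2].astype(np.float32));print(name,st[i,4],np.median(q[:,2]).round(4),cv2.minAreaRect(h))
```

```text
scene bench med 0.0016387161610957879
163 219 [203. 236.] [ 0.5277 -0.3294  0.1634] [0.036 0.037]
136 166 [223. 219.] [ 0.5099 -0.2302  0.1367] [0.039 0.036]
136 130 [204. 249.] [ 0.5356 -0.3378  0.1385] [0.042 0.038]
136 50 [120. 275.] [ 0.4386 -0.4802  0.1348] [0.022 0.028]
136 40 [278. 293.] [ 0.7211 -0.3669  0.1345] [0.026 0.018]
113 132 [240. 203.] [ 0.4942 -0.1317  0.1139] [0.036 0.037]
113 103 [224. 229.] [ 0.5187 -0.2386  0.1136] [0.041 0.038]
113 181 [192. 252.] [ 0.5016 -0.3356  0.1138] [0.11  0.038]
box 1565 0.0599 ((0.5485154390335083, 0.20398443937301636), (0.17048655450344086, 0.2404104322195053), 15.115854263305664)
block 2270 0.0362 ((0.5084207653999329, -0.2264554500579834), (0.1025945320725441, 0.324927419424057), 9.21094799041748)
side bench med 0.0015563654780981206
163 205 [327. 225.] [ 0.5206 -0.3276  0.1638] [0.037 0.037]
136 162 [291. 213.] [ 0.5045 -0.2295  0.1368] [0.036 0.037]
136 36 [392. 210.] [ 0.7026 -0.3595  0.1353] [0.023 0.025]
136 111 [325. 237.] [ 0.5116 -0.3372  0.139 ] [0.04 0.04]
136 32 [342. 307.] [ 0.4166 -0.4805  0.1349] [0.022 0.018]
113 130 [262. 201.] [ 0.4898 -0.1301  0.114 ] [0.035 0.037]
113 91 [291. 223.] [ 0.4964 -0.2379  0.1138] [0.041 0.037]
113 147 [312. 252.] [ 0.4775 -0.335   0.114 ] [0.102 0.032]
box 1457 0.0596 ((0.5467134714126587, 0.2060711681842804), (0.17275728285312653, 0.23655667901039124), 14.921470642089844)
block 1571 0.0363 ((0.5177606344223022, -0.2881123721599579), (0.10277727991342545, 0.19563384354114532), 9.361709594726562)
```

View pics/c.png

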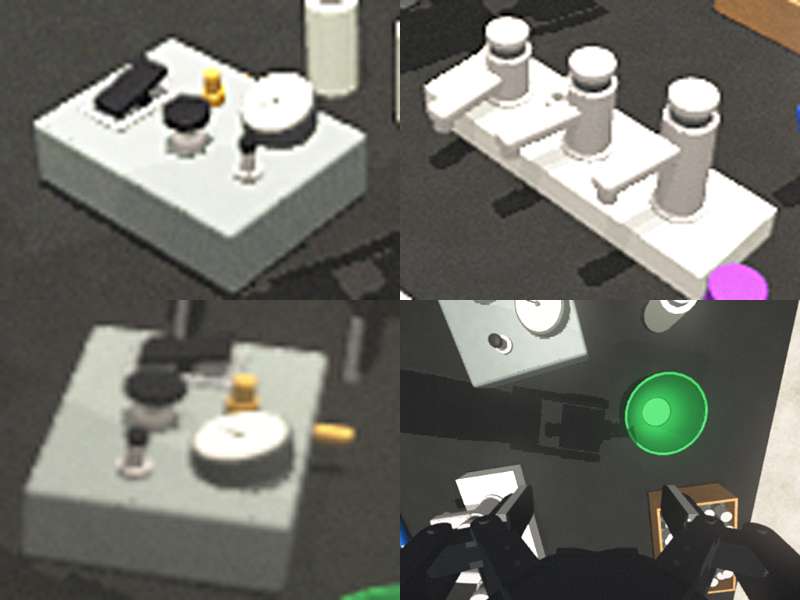

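The crop shows the rocker in the side view (top left, crop (130,88)) with its far end raised. Beside it are the valve (187,112), the fitting (212,87), the slim plunger (248,160) and the gauge. In the tap crop (top right) the tall chrome tap's head is at (693,95), beside the spout of its own tap. Next I locate the controls in the box frame.

Run:
```python
from h import *
import pickle
D=pickle.load(open("d.pkl","rb"))
a=np.radians(15.0); c0=np.array([.5477,.205]); B=np.array([[np.cos(a),-np.sin(a)],[np.sin(a),np.cos(a)]])
for n in("scene","side"):
    P=pts(D[n]); v=D[n]["frame"].max(-1); b=(P[...,:2]-c0)@B; Z=P[...,2]
    inb=(abs(b[...,0])<.085)&(abs(b[...,1])<.12)
    m=(inb&(Z>.063)&(Z<.1)&(v<90)).astype(np.uint8)
    k,l,st,ce=cv2.connectedComponentsWithStats(m)
    for i in range(1,k):
        if st[i,4]<8: continue
        q=np.c_[b[l==i],Z[l==i]]; t=q[q[:,2]>np.percentile(q[:,2],50)]
        print(n,st[i,4],ce[i].round(),"min",q.min(0).round(3),"max",q.max(0).round(3))
        for lo,hi in((.063,.07),(.07,.076),(.076,.083),(.083,.087),(.087,.096)):
            s=q[(q[:,2]>=lo)&(q[:,2]<hi)]
            if len(s)>3: print("   z",lo,len(s),"mean",s.mean(0).round(4),"mid",((s.min(0)+s.max(0))/2).round(4))
```

```text
scene 237 [314. 155.] min [-0.039 -0.028  0.063] max [0.021 0.092 0.093]
   z 0.063 20 mean [-0.0099  0.0618  0.0662] mid [-0.0105  0.0442  0.0667]
   z 0.07 28 mean [-0.023   0.0646  0.0731] mid [-0.02    0.0715  0.0732]
   z 0.076 73 mean [-0.0066  0.0662  0.0793] mid [-0.0062  0.0333  0.0795]
   z 0.083 38 mean [0.0031 0.0356 0.0847] mid [-0.0035  0.0311  0.085 ]
   z 0.087 78 mean [-0.0176 -0.0089  0.0907] mid [-0.0171 -0.0052  0.0903]
scene 16 [306. 172.] min [-0.021 -0.088  0.084] max [-0.012 -0.074  0.094]
   z 0.083 4 mean [-0.0163 -0.0827  0.0857] mid [-0.0165 -0.0817  0.0852]
   z 0.087 12 mean [-0.0171 -0.0804  0.0909] mid [-0.0166 -0.081   0.0907]
scene 101 [330. 179.] min [ 0.021 -0.086  0.063] max [ 0.078 -0.055  0.084]
   z 0.063 30 mean [ 0.044  -0.0782  0.067 ] mid [ 0.0455 -0.0768  0.0665]
   z 0.07 35 mean [ 0.0505 -0.076   0.0727] mid [ 0.0498 -0.0695  0.073 ]
   z 0.076 34 mean [ 0.059  -0.0762  0.079 ] mid [ 0.0529 -0.0706  0.0795]
side 135 [199. 145.] min [-0.042  0.053  0.064] max [0.02  0.089 0.085]
   z 0.063 18 mean [-0.024   0.0641  0.0674] mid [-0.0126  0
[... 202 characters left out ...]
39] mid [0.0114 0.0731 0.0841]
side 81 [214. 151.] min [-0.04  -0.026  0.073] max [-0.001  0.01   0.092]
   z 0.083 12 mean [-0.028  -0.0181  0.0851] mid [-0.0249 -0.0163  0.0851]
   z 0.087 66 mean [-0.0211 -0.0091  0.0901] mid [-0.0207 -0.0076  0.0897]
side 70 [237. 156.] min [-0.024 -0.084  0.063] max [ 0.06  -0.037  0.092]
   z 0.063 28 mean [ 0.0316 -0.0704  0.0666] mid [ 0.037  -0.0597  0.0665]
   z 0.07 20 mean [ 0.0291 -0.0713  0.0727] mid [ 0.0357 -0.0633  0.0728]
   z 0.076 6 mean [ 0.0392 -0.0816  0.0784] mid [ 0.0215 -0.0814  0.0786]
   z 0.083 4 mean [-0.0218 -0.0797  0.085 ] mid [-0.0213 -0.0793  0.0852]
   z 0.087 12 mean [-0.0193 -0.0777  0.0903] mid [-0.0186 -0.0773  0.0895]
```

```bash
python3 -m crank '[[[279,-126,20],0,255],[[279,-126,20],0,255],[[279,-126,20],0,255],[[279,-126,20],0,255],[[279,-126,20],0,255],[[279,-126,20],0,255],[[279,-126,20],0,255],[[279,-126,20],0,255],[[279,-126,100],0,255],[[279,-126,100],0,255]]' 40
```

```text
time: 1.15
eef_pos: [0.5494, 0.2773, 0.1296]
tcp_rot: [0.708, 0.707, -0.0, 0.0]
contact_force: [-0.2, 0.0, -1.0]
opening: 0.001
finger_force: 0.0
```

```bash
python3 -m crank '[[[0,0,30],0,255],[[0,0,30],0,255],[[0,0,30],0,255]]'
python3 - <<'E'
from h import *
print(get_state()["eef_pos"])
a=read_camera("side")["frame"][95:195,145:275];b=read_camera("scene")["frame"][110:210,265:395]
cv2.imwrite("pics/e.png",np.hstack([cv2.resize(i,(400,308),interpolation=cv2.INTER_CUBIC) for i in(a,b)]))
E
```

```text
time: 1.45
eef_pos: [0.5498, 0.2777, 0.1014]
tcp_rot: [0.708, 0.706, -0.0, -0.0]
contact_force: [0.4, 0.3, 0.7]
opening: -0.003
finger_force: 0.0
[0.54975724 0.27769524 0.10140207]
```

View pics/e.png

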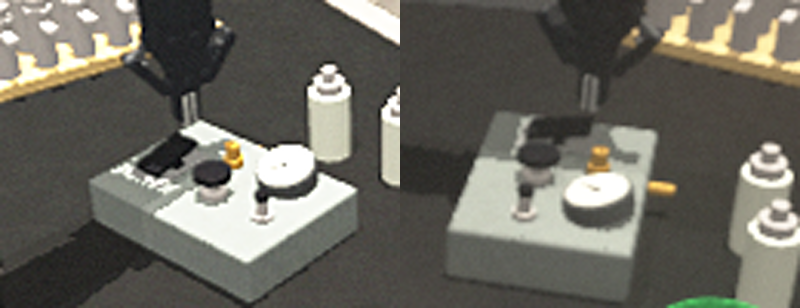

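The closed fingertips, at (190,118) in the left view and (590,105) in the right, hang just above the rocker's far end and clear of the fitting at (232,152). Now I press.

```bash
python3 -m crank '[[[0,0,12],0,255],[[0,0,18],0,255],[[0,0,22],0,255],[[0,0,26],0,255],[[0,0,29],0,255],[[0,0,31],0,255],[[0,0,31],0,255],[[0,0,31],0,255]]'
```

```text
time: 2.35
eef_pos: [0.5517, 0.2797, 0.0724]
tcp_rot: [0.707, 0.707, 0.003, 0.002]
contact_force: [5.4, 1.0, 5.8]
opening: -0.003
finger_force: 3.1
```

```bash
python3 -m crank '[[[0,0,2],0,255],[[0,0,4],0,255],[[0,0,4],0,255],[[0,0,4],0,255]]'
```

```text
time: 2.75
eef_pos: [0.5521, 0.2799, 0.0712]
tcp_rot: [0.707, 0.707, 0.003, 0.002]
contact_force: [1.4, -0.8, 16.7]
opening: 0.0
finger_force: 7.9
```

The force rises at a stop, so the switch looks fully over. I lift, move above the valve and check.

```bash
python3 -m crank '[[[0,0,-45],0,255],[[0,0,-45],0,255],[[-44,-9,-45],0,255],[[-87,-17,-45],0,255],[[-87,-17,-45],0,255],[[-87,-17,-45],0,255]]'
python3 - <<'E'
from h import *
print(get_state()["eef_pos"])
A=read_camera("side");Bc=read_camera("scene")
a=np.radians(15.0); c0=np.array([.5477,.205]); B=np.array([[np.cos(a),-np.sin(a)],[np.sin(a),np.cos(a)]])
P=pts(A);b=(P[...,:2]-c0)@B;Z=P[...,2]
for x in(-.035,-.025,-.015,-.005,.005,.015):
    m=(abs(b[...,0]-x)<.005)&(abs(b[...,1]-.071)<.014)&(Z>.062)&(Z<.1); print(x,m.sum(),np.median(Z[m]).round(4))
cv2.imwrite("pics/f.png",np.hstack([cv2.resize(i,(400,308),interpolation=cv2.INTER_CUBIC) for i in(A["frame"][95:195,145:275],Bc["frame"][110:210,265:395])]))
E
```

```text
time: 3.35
eef_pos: [0.5304, 0.1913, 0.1099]
tcp_rot: [0.708, 0.706, -0.001, -0.001]
contact_force: [0.7, 1.2, 0.1]
opening: -0.001
finger_force: 0.0
[0.53039682 0.19132454 0.10988314]
-0.035 33 0.081
-0.025 25 0.0731
-0.015 21 0.0777
-0.005 16 0.0775
0.005 18 0.0743
0.015 12 0.0733
```

View pics/f.png

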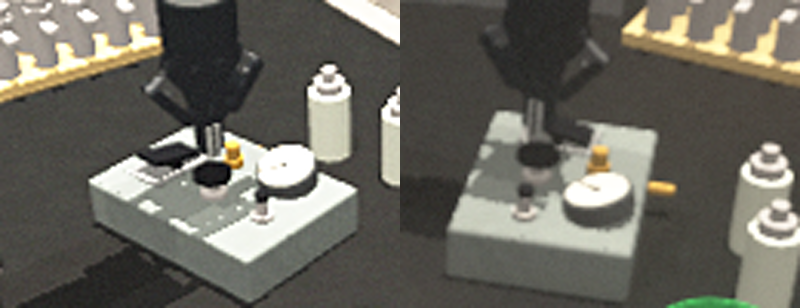

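The rocker's near end is now raised, left view (165,155): 81 mm against 73 mm at the far end, which matches fully on. The fingers are over the valve head, left view (212,175). Now I push the valve.

```bash
python3 -m crank '[[[0,0,12],0,255],[[0,0,18],0,255],[[0,0,23],0,255],[[0,0,27],0,255],[[0,0,31],0,255],[[0,0,34],0,255],[[0,0,36],0,255],[[0,0,36],0,255],[[0,0,36],0,255]]'
```

```text
time: 4.35
eef_pos: [0.5316, 0.1925, 0.0778]
tcp_rot: [0.707, 0.707, -0.001, -0.001]
contact_force: [-10.1, -0.3, 17.0]
opening: 0.002
finger_force: 8.0
```

```bash
python3 -m crank '[[[0,0,-50],0,255],[[0,0,-100],0,255],[[0,0,-140],0,255],[[0,0,-140],0,255],[[-50,0,-140],0,255],[[-100,-1,-140],0,255],[[-150,-2,-140],0,255],[[-200,-3,-140],0,255],[[-250,-4,-140],0,255],[[-250,-4,-140],0,255]]' && python3 -m crank '[[[-50,-1,0],0,255],[[-100,-2,0],0,255],[[-150,-3,0],0,255],[[-200,-4,0],0,255],[[-250,-4,0],0,255],[[-269,-4,0],0,255],[[-269,-4,0],0,255],[[-269,-4,0],0,255],[[-269,-4,0],0,255]]'
python3 - <<'E'
from h import *
print(get_state()["eef_pos"])
A=read_camera("side");Bc=read_camera("scene")
P=pts(A);a=np.radians(15);b=(P[...,:2]-np.array([.5477,.205]))@np.array([[np.cos(a),-np.sin(a)],[np.sin(a),np.cos(a)]])
m=(np.hypot(b[...,0]+.019,b[...,1]+.009)<.014)&(P[...,2]>.062);print("valve z",np.median(P[m][:,2]))
for n,c in(("side",A),("scene",Bc)):
    P=pts(c);m=(abs(P[...,2]-.1635)<.005)&(np.hypot(P[...,0]-.524,P[...,1]+.327)<.03);q=P[m];print(n,m.sum(),np.median(q,0).round(4),((q.min(0)+q.max(0))/2).round(4))
cv2.imwrite("pics/g.png",np.hstack([cv2.resize(i,(400,400),interpolation=cv2.INTER_CUBIC) for i in(A["frame"][140:290,240:390],Bc["frame"][150:300,140:290])]))
E
```

```text
time: 5.35
eef_pos: [0.528, -0.0636, 0.2144]
tcp_rot: [0.71, 0.705, -0.001, 0.001]
contact_force: [-1.0, 0.7, 0.1]
opening: -0.002
finger_force: 0.0
time: 6.25
eef_pos: [0.5243, -0.3251, 0.2148]
tcp_rot: [0.706, 0.708, 0.0, -0.0]
contact_force: [-0.4, 0.3, 0.2]
opening: 0.001
finger_force: 0.0
[ 0.52426603 -0.3250664   0.21480627]
valve z 0.07945486113818273
side 184 [ 0.5215 -0.327   0.1638] [ 0.5233 -0.3256  0.1629]
scene 191 [ 0.5263 -0.3275  0.1638] [ 0.5249 -0.326   0.1629]
```

View pics/g.png

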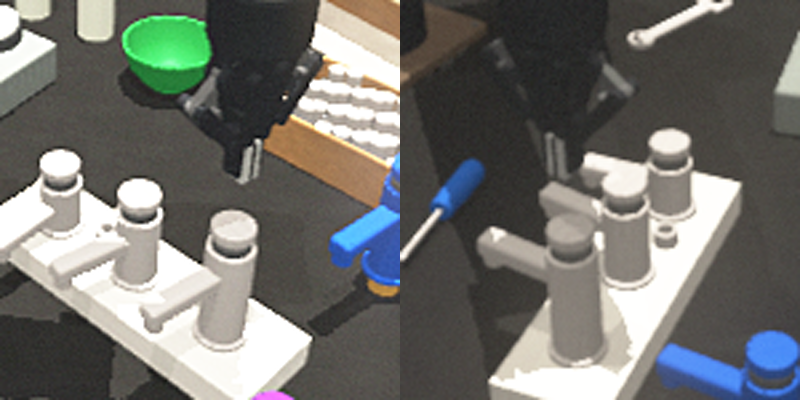

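The fingers, left view (245,165), are above the tall chrome head (235,230). The tap stands upright and the valve top has dropped to about 79 mm, so it is in. Now I press the head.

```bash
python3 -m crank '[[[0,0,30],0,255],[[0,0,42],0,255],[[0,0,48],0,255],[[0,0,52],0,255],[[0,0,56],0,255],[[0,0,59],0,255],[[0,0,62],0,255],[[0,0,64],0,255],[[0,0,64],0,255],[[0,0,64],0,255]]'
```

```text
time: 7.35
eef_pos: [0.5249, -0.3276, 0.1541]
tcp_rot: [0.707, 0.707, 0.0, 0.001]
contact_force: [-1.6, 2.6, 7.1]
opening: 0.0
finger_force: 3.6
```

```bash
python3 -m crank '[[[0,0,2],0,255],[[0,0,3],0,255],[[0,0,3],0,255],[[0,0,3],0,255],[[0,0,3],0,255]]'
python3 - <<'E'
from h import *
A=read_camera("side");Bc=read_camera("scene");print(get_state()["eef_pos"],get_state()["contact_force"])
cv2.imwrite("pics/k.png",np.hstack([cv2.resize(i,(400,400),interpolation=cv2.INTER_CUBIC) for i in(A["frame"][140:290,240:390],Bc["frame"][150:300,140:290])]))
E
```

```text
time: 7.85
eef_pos: [0.5257, -0.3284, 0.1534]
tcp_rot: [0.707, 0.707, 0.0, 0.003]
contact_force: [-2.5, 2.1, 12.7]
opening: 0.001
finger_force: 6.4
[ 0.52570313 -0.32839418  0.15343524] [-2.65857221  2.34833938 12.62898872]
```

View pics/k.png

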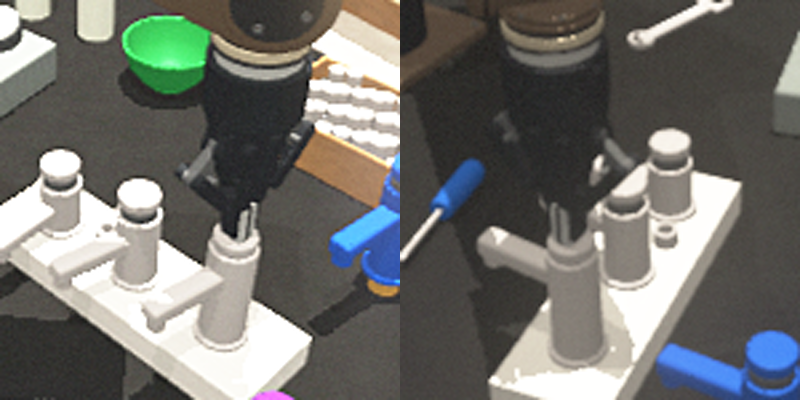

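The head is fully down onto the body, left view (235,240), at 12.6 N. The tap is upright and the other taps are untouched.

```bash
python3 -c "
from plant import ctrl
print(ctrl.sign_off())"
```

```text
the job is handed in; nothing more can be done
None
```

I switched the rocker on, pushed the wide valve in, and handed the job in with the tallest tap's head held down at about 12.6 N; `sign_off()` returned no verdict, so I can't confirm the judged result.

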